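# Put the fixings station away: lids on tubs, jar and spool in their rings

### The job

Put the fixings away: close the round tub and the oblong tub each with its own lid, fully home on the rim, and stand the jar of tacks upright in the large ring holder and the black spool upright in the small one. Do not tip the jar or the spool over on the way, and leave the white spool between the offcuts where it is.

Things in the scene. Friction and masses are not known exactly. Their poses are not given: they have to be found in the camera images.
- round_lid_mid (a point): Loose round grey lid, about 60 g, lying with its black knob up. Point on its axis, half-way up its 52 mm height; z up. From below: plug 10 mm deep, 44 mm across at the bottom widening to 56; flat plate 76 mm across, 10 to 14 mm above the underside; knob 22 mm across, 38 mm tall, to be gripped from above.
- oblong_lid_mid (a point): Loose oblong grey lid, about 80 g, lying with its black bar handle up. Point at its centre, half-way up its 52 mm height; z up. From below: plug 10 mm deep in two steps (x 44, y 80 mm, then 54 x 90); flat plate x 74, y 110 mm, 10 to 14 mm above the underside; bar 20 mm thick (x), 50 long (y), 38 tall, to be gripped across x from above. Alike after a half turn.
- tack_jar_mid (a point): Loose round closed clear jar of tacks with a metal cap, standing; 60 mm across and 82 mm tall. This point is at its centre, half-way up (41 mm above its underside); z is its axis, up. About 190 g.
- spool_mid (a point): Loose black thread spool, standing; 50 mm tall. This point is at its centre, half-way up (25 mm above its underside); z is its axis, up. It has 42 mm wide flanges at the bottom and the top, each 7 mm thick, and a 36 mm wide core between; it is best gripped on the top flange, which leaves the fingertips clear of the holder's ring. About 50 g.
- jar_holder: The large ring holder, fixed to the worktop: a square plywood base 96 x 96 x 4 mm with a black ring on it, 76 mm inside and 84 mm outside, whose rim is 14 mm above the worktop. Origin at the centre of the underside, on the worktop, z up; the jar stands inside the ring on the base, 4 mm above the origin.
- spool_holder: The small ring holder, fixed to the worktop: a square plywood base 76 x 76 x 4 mm with a black ring on it, 56 mm inside and 64 mm outside, whose rim is 14 mm above the worktop. Origin at the centre of the underside, on the worktop, z up; the spool stands inside the ring on the base, 4 mm above the origin.
- round_tub_rim (a point): The round open grey plastic tub with small brass screws at its bottom, fixed to the worktop: 70 mm outside, 64 mm inside, 48 mm tall, walls 3 mm. This point is at the centre of its mouth, level with the rim, z up. Its lid's plug drops into the mouth and the underside of the lid's plate comes to rest on the rim.
- oblong_tub_rim (a point): Oblong open grey tub with steel screws at its bottom, fixed to the worktop: outside x 68, y 104 mm, inside 62 x 98, 48 mm tall. Point at the centre of its mouth, level with the rim, z up. Its lid's plug drops into the mouth, long side along long side, either way round; the underside of the lid's plate comes to rest on the rim.
- spool_white_mid (a point): Bystander: white thread spool, standing loose between wood offcuts, 48 mm across and 55 mm tall; wider and taller than the black one. Point at its centre, half-way up. Leave it alone.
Mind the look-alikes: they are no part of the job. Of the things like the part that bears spool_mid, leave any that is blue; of the rest the larger one is meant.

How it is judged:
By the outcome, as a careful person would: the job done as asked, in the order asked, and still so for the second after the job is handed in, with the robot touching nothing.
It also fails if it takes over 112 s, if anything falls off the work surface, if the arm or the gripper's body presses on something with over 40 N, if the wrist force passes 120 N, or if a joint passes its speed limit or range.

### The arm

A 6-joint arm with a two-finger parallel gripper is mounted at the origin on the work surface; the furniture and walls round the work are solid. World frame = base frame: x ahead of the robot, y to its left, z up, the work surface at z = 0. Lengths are in m, angles in degrees, forces in N, time in s.
With the tool pointing down it reaches from about 0.4 to 0.825 m from the base axis. Payload 7 kg.
Tool frame: the origin (TCP) lies between the finger pads; the fingertips stand 19 mm ahead of it and the grasp point (between the pads) is the TCP (r.finger_overhang is the distance from the TCP to the fingertips, in m); z points along the fingers, y is the direction in which the jaws open and shut (so a half turn about z gives the same grasp; the last joint's range is limited). The gripper opens to 88 mm and grips with 3 to 60 N. Pads are 19 mm wide; open, the fingers measure 130 mm over their backs; the gripper's body (78 mm by 193 mm) begins 47 mm behind the grasp point.
Start: joints at [89.559, 20.546, 0.682, 0, -70.136, -16.507], TCP at [0.197, 0.646, 0.246] pointing down, gripper open.
Joint ranges: [-176.03, 176.03], [-82.01, 121.73], [-58.28, 71.71], [-173.87, 95.51], [-174.79, -0.11], [-173.66, 173.66]. Speed limits (degrees/s): [136.94, 136.94, 172.46, 180, 180, 180].

### API

Orientations are given as [roll, pitch, yaw] about the fixed x, y, z axes, in that order (R = Rz(yaw) Ry(pitch) Rx(roll)).
In Python, from plant import r, optics gives the robot as it stands. The module is installed in compiled form; this text tells all that it offers.
- The arm moves only by the tool step_arm, never from a script. Its argument "increments" is a list of rows, each an object of numbers: "tx", "ty", "tz": the shift along the world's x, y, z in mm; "ax", "ay", "az": the turn, a rotation vector about the world's x, y, z in degrees; "claw": the gripper command: -1 is shut, 1 is fully open, values between are in proportion. In form: [{"tx": .., "ty": .., "tz": .., "ax": .., "ay": .., "az": .., "claw": ..}, ...]. A call has 1 to 12 rows; each row shifts and turns the commanded pose from where the row before left it; what a row does not reach is not made up. A row lasts 1/10 s, in which the tool goes at most 50 mm and 8.59 degrees, less where a joint would pass 70% of its speed; a pose out of reach is approached as far as the arm can. A call with a gripper value outside its range is refused whole. The fingers move at their own pace and stop on an object; "newtons" is the grip in N (left out, the last holds). Time passes only in rows, so rows that do not move let the fingers close. It gives the time, the measured TCP pose, the force and the opening at its end, in the units of the state.
- r.get_state(): the state, without advancing time (a new reading comes with each control period).
- optics.capture(name): name is "side" or "top" or "wrist"; returns a dict with "image" (400x640x3 uint8, blue, green, red), "depth" (400x640 float32, m along the optical axis (not along the pixel's ray), 0 where there is no reading), "fx", "fy", "cx", "cy" (pixels), "R" (3x3) and "t" (3): a world point X has camera coordinates R X + t. Camera axes: x right, y down, z forward; pixel columns grow to the right and rows downward; lengths in m; the calibration is good to about 2 mm. A picture is of the moment at which its call begins.
- r.close_job(): hands the job in, once; it reports no verdict.
The state is a dict: "time_s": time; "joints": joint angles; "qd": joint speeds; "joint_torque": joint torques, N m; "tcp_pos": TCP position; "eef_rot": TCP orientation; "contact_force": force on the tool from outside, world axes, zero at the start; "moment": the same for the moment, N m; "gripper_width": finger opening in m.
Only numpy, scipy, OpenCV 4.12 (cv2) and the standard library are available. Lean on these libraries where they do the work, as an engineer would, in place of code of your own. Each camera call takes 0.05 s, during which the arm holds its last target. There are 200 camera calls.

## Working session

There is one attempt and no reset: what is moved stays moved. The work goes in short steps, Python scripts to look and compute and a tool call to move; the robot and the scene stay as the last step left them, time stands still between calls to the robot, and variables do not carry over. Pictures are saved under pics/ and viewed, about 12 in all and at most 16, crops included, and the job is handed in when it is done.

Besides the shell and the picture viewer there is one more tool, called after ">>>" in YAML: its name, and indented under it one key for each argument. step_arm: Moves the arm, as the interface text tells. Its arguments: {"type":"object","properties":{"increments":{"type":"array","items":{"type":"object","properties":{"tx":{"type":"number"},"ty":{"type":"number"},"tz":{"type":"number"},"ax":{"type":"number"},"ay":{"type":"number"},"az":{"type":"number"},"claw":{"type":"number"}}}},"newtons":{"type":"number"}},"required":["increments"]}

```bash
mkdir -p pics; cat > h.py <<'E'
import numpy as np, cv2, pickle
from plant import r, optics
def cap(n,f):
    c=optics.capture(n); pickle.dump(c,open(f'{f}.pkl','wb')); cv2.imwrite(f'pics/{f}.png',c['image']); return c
def cloud(c):
    v,u=np.mgrid[:400,:640]; d=c['depth']
    P=np.stack([(u-c['cx'])*d/c['fx'],(v-c['cy'])*d/c['fy'],d],-1)
    W=(P-c['t'])@c['R']; W[d==0]=np.nan; return W
E
python3 - <<'E'
from h import *
for n in('top','side','wrist'):
    c=cap(n,n+'0'); print(n,c['fx'],-c['R'].T@c['t'],c['R'].round(2).tolist())
print(r.get_state(), r.finger_overhang)
E
```

```text
top 463.0905974174314 [0.25297057 0.06059097 1.51376246] [[-0.02, -1.0, -0.0], [-0.98, 0.02, -0.21], [0.21, -0.0, -0.98]]
side 375.2888932368981 [0.35897776 0.91396481 0.52810929] [[-0.97, -0.24, 0.02], [-0.13, 0.45, -0.88], [0.2, -0.86, -0.47]]
wrist 340.1391435446753 [0.26771178 0.62270668 0.38361356] [[-0.29, -0.96, 0.0], [-0.92, 0.28, 0.28], [-0.26, 0.08, -0.96]]
{'time_s': 0.15, 'joints': array([ 8.95590200e+01,  2.05820786e+01,  6.48903066e-01, -1.47231950e-02,
       -7.01350845e+01, -1.65069546e+01]), 'qd': array([-0.01791112, -0.13933435,  0.27401979,  0.15224883, -0.09070078,
        0.00352858]), 'joint_torque': array([-2.71408273e-03, -5.83276248e+01,  2.93290436e+01,  7.00125933e+00,
        8.74742749e-03, -1.05668930e-04]), 'tcp_pos': array([0.19668619, 0.64537869, 0.24486019]), 'eef_rot': array([ 1.79930620e+02, -6.12433696e-03, -1.69529422e+01]), 'contact_force': array([-0.04853085,  0.76340129,  0.07845272]), 'moment': array([-0.01682411, -0.0343668 , -0.04922202]), 'gripper_width': 0.08776582450589566} 0.019
```

View pics/top0.png

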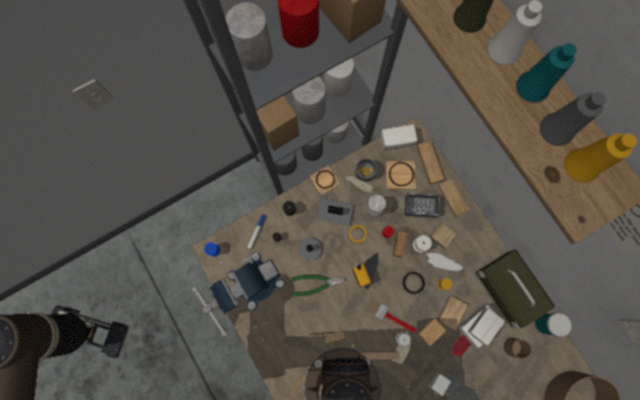

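View pics/side0.png

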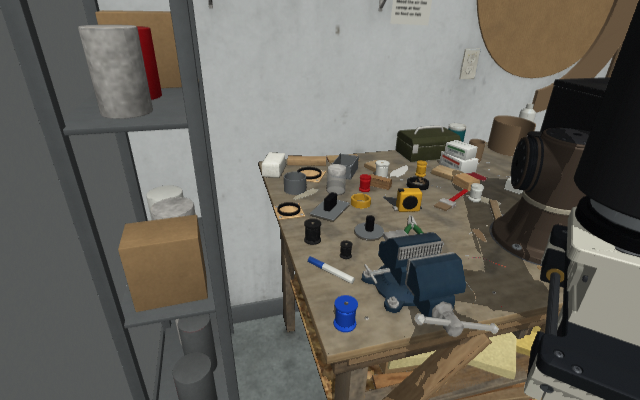

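The top view shows:
- small ring holder (325,179) and large ring holder (401,174)
- round tub (367,170) and oblong tub (424,205)
- oblong lid (335,211) and round lid (311,247)
- jar (376,204) and white spool (422,243)

Spool candidates are the larger black one (290,208), the smaller black one (277,237) and the blue one (212,249). The larger black one fits: it isn't blue and it is bigger than the other black one. I'll check this in an enlarged crop.

```bash
python3 - <<'E'
from h import *
c=pickle.load(open('top0.pkl','rb')); W=cloud(c)
im=c['image'][120:270,195:475]
cv2.imwrite('pics/crop1.png',cv2.resize(cv2.convertScaleAbs(im,alpha=1.6),None,fx=2.85,fy=2.85,interpolation=cv2.INTER_CUBIC))
for n,(u,v) in dict(sh=(325,179),jh=(401,174),rt=(367,170),ot=(424,205),olid=(335,211),rlid=(311,247),jar=(376,202),spool=(290,207),small=(277,237),blue=(212,249),white=(422,242)).items(): print(n,W[v,u].round(3))
E
```

```text
sh [0.662 0.039 0.009]
jh [ 0.676 -0.218  0.003]
rt [ 0.69  -0.103  0.012]
ot [ 0.567 -0.288  0.006]
olid [0.543 0.01  0.051]
rlid [0.428 0.089 0.049]
jar [ 0.564 -0.12   0.081]
spool [0.559 0.155 0.052]
small [0.464 0.198 0.034]
blue [0.427 0.401 0.054]
white [ 0.438 -0.263  0.054]
```

View pics/crop1.png

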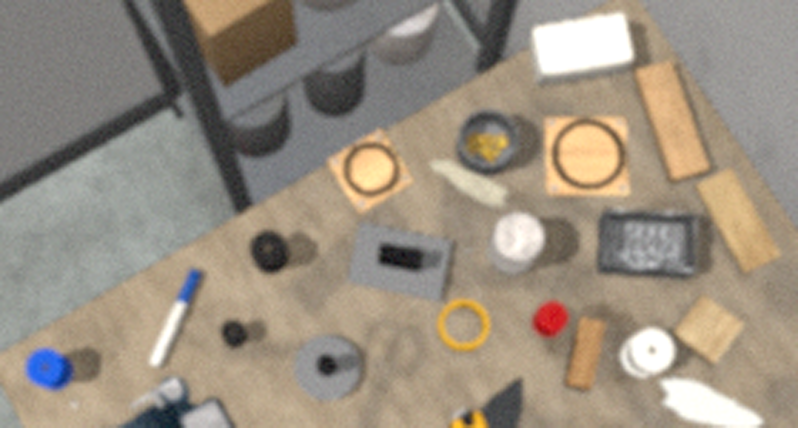

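The crop confirms it: the larger black spool is at crop (270,252). The small black one is at (234,332) and the blue one at (48,370). Next I'll check obstacle heights and refine positions before moving.

```bash
python3 - <<'E'
from h import *
P=np.concatenate([cloud(pickle.load(open(n+'0.pkl','rb'))).reshape(-1,3) for n in('top','side')])
P=P[np.isfinite(P).all(1)]
print('rows x from 0.3 to 1.1 (step .08), cols y from -0.5 to 0.7')
xs=np.arange(.3,1.1,.08); ys=np.arange(-.5,.75,.08)
print('      '+' '.join('%5.2f'%y for y in ys))
for x in xs:
    o=[]
    for y in ys:
        m=(P[:,0]>=x)&(P[:,0]<x+.08)&(P[:,1]>=y)&(P[:,1]<y+.08)
        o.append('%5.2f'%np.percentile(P[m,2],99) if m.sum()>4 else '  .  ')
    print('%.2f  '%x+' '.join(o))
E
```

```text
rows x from 0.3 to 1.1 (step .08), cols y from -0.5 to 0.7
      -0.50 -0.42 -0.34 -0.26 -0.18 -0.10 -0.02  0.06  0.14  0.22  0.30  0.38  0.46  0.54  0.62  0.70
0.30   0.66  0.66  0.05  0.02  0.01  0.07  0.02  0.02  0.09  0.13  0.13  0.12   .   -0.79 -0.79 -0.78
0.38   0.66  0.66  0.06  0.06  0.03  0.02  0.01  0.05  0.08  0.09  0.03  0.05  0.00   .   -0.79 -0.79
0.46   0.80  0.73  0.66  0.05  0.08  0.02  0.04  0.02  0.04  0.02  0.01  0.00 -0.00   .   -0.78 -0.78
0.54   0.79  0.80  0.66  0.05  0.09  0.08  0.05  0.02  0.05  0.01  0.00   .     .   -0.79 -0.79 -0.79
0.62   0.87  0.80  0.67  0.66  0.05  0.05  0.02  0.02  0.00   .     .     .   -0.78 -0.79 -0.78 -0.78
0.70   0.88  0.84  0.80  0.66  0.66  0.05  0.01 -0.79   .    0.80 -0.78 -0.79 -0.78 -0.78 -0.78 -0.79
0.78    .    0.75  0.74  0.74  0.66 -0.79 -0.79  0.31  0.31  0.66 -0.20 -0.78 -0.78 -0.78  0.69  0.65
0.86    .    0.49  0.52  0.66  0.66  0.30  0.31  0.31  0.48  0.48  0.31 -0.78  0.57  0.62  0.67   .  
0.94    .     .    0.52  0.51  0.51  0.49  0.49  0.47  0.48  0.48  0.51  0.51  0.54   .     .     .  
1.02    .     .     .    0.51  0.47  0.49  0.49  0.27  0.31  0.51  0.50  0.49   .     .     .     .
```

>>> step_arm:
  increments:
    - {"tx": 20,"ty": -40,"tz": 15,"az": 0}
    - {"tx": 20,"ty": -40,"tz": 15}
    - {"tx": 25,"ty": -40,"tz": 15}
    - {"tx": 25,"ty": -40,"tz": 15}
    - {"tx": 25,"ty": -40,"tz": 10}
    - {"tx": 25,"ty": -40,"tz": 10}
    - {"tx": 20,"ty": -40,"tz": 10}
    - {"tx": 20,"ty": -40,"tz": 10}
    - {"tx": 20,"ty": -40}
    - {"tx": 20,"ty": -40}
    - {"tx": 15,"ty": -40}
    - {"tx": 10,"ty": -30}

```text
$.increments[0]: bad value
```

>>> step_arm:
  increments:
    - {"tx": 20,"ty": -40,"tz": 15,"ax": 0,"ay": 0,"az": 0,"claw": 1}
    - {"tx": 20,"ty": -40,"tz": 15,"ax": 0,"ay": 0,"az": 0,"claw": 1}
    - {"tx": 25,"ty": -40,"tz": 15,"ax": 0,"ay": 0,"az": 0,"claw": 1}
    - {"tx": 25,"ty": -40,"tz": 15,"ax": 0,"ay": 0,"az": 0,"claw": 1}
    - {"tx": 25,"ty": -40,"tz": 10,"ax": 0,"ay": 0,"az": 0,"claw": 1}
    - {"tx": 25,"ty": -40,"tz": 10,"ax": 0,"ay": 0,"az": 0,"claw": 1}
    - {"tx": 20,"ty": -40,"tz": 10,"ax": 0,"ay": 0,"az": 0,"claw": 1}
    - {"tx": 20,"ty": -40,"tz": 10,"ax": 0,"ay": 0,"az": 0,"claw": 1}
    - {"tx": 20,"ty": -40,"tz": 0,"ax": 0,"ay": 0,"az": 0,"claw": 1}
    - {"tx": 20,"ty": -40,"tz": 0,"ax": 0,"ay": 0,"az": 0,"claw": 1}
    - {"tx": 15,"ty": -40,"tz": 0,"ax": 0,"ay": 0,"az": 0,"claw": 1}
    - {"tx": 10,"ty": -30,"tz": 0,"ax": 0,"ay": 0,"az": 0,"claw": 1}

```text
time_s: 1.35
tcp_pos: [0.4421, 0.1734, 0.3456]
eef_rot: [180.0, 0.0, -17.0]
contact_force: [1.2, 0.9, 0.6]
gripper_width: 0.0877
```

```bash
python3 - <<'E'
from h import *
cap('wrist','w1')
E
```

>>> step_arm:
  increments:
    - {"tx": 5,"ty": -40,"claw": 1}
    - {"tx": 5,"ty": -40,"claw": 1}
    - {"tx": 10,"ty": -40,"claw": 1}
    - {"tx": 10,"ty": -40,"claw": 1}
    - {"tx": 10,"ty": -40,"claw": 1}
    - {"tx": 15,"ty": -40,"claw": 1}
    - {"tx": 15,"ty": -20,"claw": 1}
    - {"claw": 1}
    - {"claw": 1}

```text
$.increments[0]: bad value
```

```bash
python3 - <<'E'
from h import *
cap('wrist','w2')
a=np.hstack([cv2.resize(cv2.imread(f'pics/{n}.png'),(400,250)) for n in('w1','w2')])
cv2.imwrite('pics/w12.png',a); print(r.get_state()['tcp_pos'])
E
```

```text
[0.44222373 0.1726129  0.34565489]
```

View pics/w12.png

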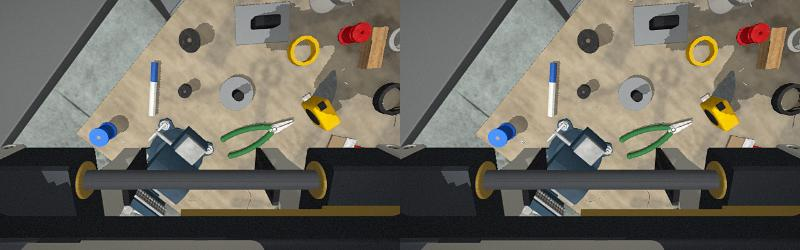

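The wrist view shows the round lid at (237,92), the large spool at (190,40), the small spool at (185,91) and part of the oblong lid at (265,22). Every row needs all its fields, so I'll move again with them filled in to see the rest.

>>> step_arm:
  increments:
    - {"tx": 10,"ty": -40,"tz": 0,"ax": 0,"ay": 0,"az": 2,"claw": 1}
    - {"tx": 10,"ty": -40,"tz": 0,"ax": 0,"ay": 0,"az": 2,"claw": 1}
    - {"tx": 10,"ty": -40,"tz": 0,"ax": 0,"ay": 0,"az": 2,"claw": 1}
    - {"tx": 10,"ty": -40,"tz": 0,"ax": 0,"ay": 0,"az": 2,"claw": 1}
    - {"tx": 10,"ty": -40,"tz": 0,"ax": 0,"ay": 0,"az": 2,"claw": 1}
    - {"tx": 10,"ty": -40,"tz": 0,"ax": 0,"ay": 0,"az": 2,"claw": 1}
    - {"tx": 10,"ty": -20,"tz": 0,"ax": 0,"ay": 0,"az": 2,"claw": 1}
    - {"tx": 0,"ty": 0,"tz": 0,"ax": 0,"ay": 0,"az": 3,"claw": 1}
    - {"tx": 0,"ty": 0,"tz": 0,"ax": 0,"ay": 0,"az": 0,"claw": 1}

```text
time_s: 2.35
tcp_pos: [0.5119, -0.0846, 0.345]
eef_rot: [180.0, 0.1, 0.0]
contact_force: [0.5, 0.3, 0.2]
gripper_width: 0.0874
```

```bash
python3 - <<'E'
from h import *
cap('wrist','w3')
E
```

```text
(no output)
```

View pics/w3.png

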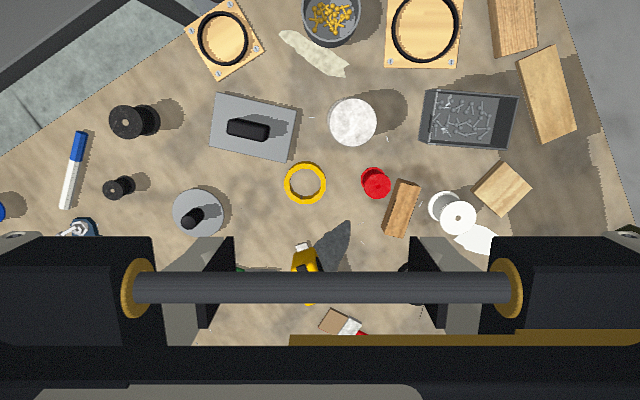

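```bash
cat >> h.py <<'E'
def sel(W,xy,rad,z0,z1):
    P=W.reshape(-1,3); P=P[np.isfinite(P).all(1)]
    return P[(np.hypot(*(P[:,:2]-xy).T)<rad)&(P[:,2]>z0)&(P[:,2]<z1)]
def circ(p):
    A=np.c_[2*p[:,:2],np.ones(len(p))]; s=np.linalg.lstsq(A,(p[:,:2]**2).sum(1),rcond=None)[0]
    return s[:2],np.sqrt(s[2]+s[0]**2+s[1]**2)
def rect(p):
    return cv2.minAreaRect((p[:,:2]*1000).astype(np.float32))
E
python3 - <<'E'
from h import *
W={n:cloud(pickle.load(open(n+'.pkl','rb'))) for n in('w1','w3')}
D=dict(rlid_knob=((.428,.089),.03,.045,.06),jar=((.564,-.12),.05,.07,.09),spool=((.559,.155),.035,.044,.06),olid_bar=((.543,.01),.045,.045,.06))
for n,a in D.items():
  for w in W:
    p=sel(W[w],*a)
    if len(p)>20:
        h=cv2.minEnclosingCircle((p[:,:2]*1000).astype(np.float32)); print(n,w,len(p),p.mean(0).round(4),'mec',np.round(h[0],1),round(h[1],1), rect(p) if 'olid' in n else '')
p=sel(W['w3'],(.543,.01),.075,.008,.022); print('olid plate',len(p),np.median(p[:,2]),rect(p))
for n,a,k in (('sh',(.662,.039),(.025,.036)),('jh',(.676,-.218),(.034,.046)),('rt',(.69,-.103),(.028,.039))):
    c=np.array(a)
    for i in range(4):
        z=(.040,.056) if n=='rt' else (.009,.02)
        p=sel(W['w3'],c,k[1]+.004,*z); p=p[np.hypot(*(p[:,:2]-c).T)>k[0]-.004]
        c,R=circ(p)
    print(n,len(p),c.round(4),R.round(4),np.median(p[:,2]))
p=sel(W['w3'],(.567,-.288),.08,.040,.056); print('ot',len(p),np.median(p[:,2]),rect(p))
p=sel(W['w3'],(.567,-.288),.3,-.01,.005);print('table',np.median(p[:,2]),p[:,2].std())
E
```

```text
rlid_knob w1 227 [0.4291 0.0949 0.0512] mec [428.4  94.5] 10.6 
rlid_knob w3 207 [0.4297 0.0929 0.051 ] mec [428.9  93.6] 10.8 
jar w1 195 [ 0.5387 -0.1107  0.0783] mec [ 541.1 -113.5] 16.0 
jar w3 1857 [ 0.5626 -0.1222  0.0816] mec [ 562.  -122.4] 28.0 
spool w1 997 [0.5608 0.1583 0.0497] mec [560.6 158.4] 21.0 
spool w3 903 [0.5611 0.1577 0.0495] mec [561.1 158.3] 21.8 
olid_bar w1 807 [0.5499 0.01   0.0511] mec [550.4   8.9] 25.5 ((550.224365234375, 8.69569206237793), (50.303260803222656, 20.27163314819336), 76.55723571777344)
olid_bar w3 640 [0.5509 0.0077 0.0509] mec [550.6   8.3] 25.6 ((550.31201171875, 8.411544799804688), (50.029842376708984, 20.271503448486328), 76.97835540771484)
olid plate 3766 0.01365186022288828 ((539.8804931640625, 3.1045761108398438), (125.33531188964844, 92.11589813232422), 76.96392059326172)
sh 577 [0.6621 0.0395] 0.0297 0.013202452812535632
jh 634 [ 0.6755 -0.2164] 0.0397 0.013336992355777441
rt 354 [ 0.6869 -0.0968] 0.033 0.047375654895923186
ot 943 0.04708346647640245 ((562.868408203125, -275.65924072265625), (105.1142807006836, 67.96455383300781), 85.51172637939453)
table 1.4416746652921234e-05 0.0016774087482368074
```

>>> step_arm:
  increments:
    - {"tx": -12,"ty": 25,"tz": -20,"ax": 0,"ay": 0,"az": 0,"claw": 1}
    - {"tx": -12,"ty": 25,"tz": -20,"ax": 0,"ay": 0,"az": 0,"claw": 1}
    - {"tx": -12,"ty": 25,"tz": -20,"ax": 0,"ay": 0,"az": 0,"claw": 1}
    - {"tx": -12,"ty": 25,"tz": -20,"ax": 0,"ay": 0,"az": 0,"claw": 1}
    - {"tx": -12,"ty": 25,"tz": -20,"ax": 0,"ay": 0,"az": 0,"claw": 1}
    - {"tx": -12,"ty": 25,"tz": -20,"ax": 0,"ay": 0,"az": 0,"claw": 1}
    - {"tx": -11,"ty": 28.5,"tz": -25,"ax": 0,"ay": 0,"az": 0,"claw": 1}
    - {"tx": 0,"ty": 0,"tz": -40,"ax": 0,"ay": 0,"az": 0,"claw": 0}
    - {"tx": 0,"ty": 0,"tz": -40,"ax": 0,"ay": 0,"az": 0,"claw": 0}
    - {"tx": 0,"ty": 0,"tz": -40,"ax": 0,"ay": 0,"az": 0,"claw": 0}
    - {"tx": 0,"ty": 0,"tz": -30,"ax": 0,"ay": 0,"az": 0,"claw": 0}
    - {"tx": 0,"ty": 0,"tz": 0,"ax": 0,"ay": 0,"az": 0,"claw": 0}

```text
time_s: 3.6
tcp_pos: [0.4262, 0.0933, 0.0476]
eef_rot: [179.8, 0.3, 0.0]
contact_force: [-0.3, -0.6, -0.5]
gripper_width: 0.0532
```

>>> step_arm:
  increments:
    - {"tx": 0,"ty": 0,"tz": -5,"ax": 0,"ay": 0,"az": 0,"claw": 0}
    - {"tx": 0,"ty": 0,"tz": 0,"ax": 0,"ay": 0,"az": 0,"claw": -1}
    - {"tx": 0,"ty": 0,"tz": 0,"ax": 0,"ay": 0,"az": 0,"claw": -1}
    - {"tx": 0,"ty": 0,"tz": 0,"ax": 0,"ay": 0,"az": 0,"claw": -1}
    - {"tx": 0,"ty": 0,"tz": 0,"ax": 0,"ay": 0,"az": 0,"claw": -1}
    - {"tx": 0,"ty": 0,"tz": 0,"ax": 0,"ay": 0,"az": 0,"claw": -1}
    - {"tx": 0,"ty": 0,"tz": 0,"ax": 0,"ay": 0,"az": 0,"claw": -1}
  newtons: 25

```text
time_s: 4.3
tcp_pos: [0.4295, 0.0946, 0.0465]
eef_rot: [-179.9, -0.1, 0.1]
contact_force: [-3.2, 1.7, 8.4]
gripper_width: 0.0215
```

>>> step_arm:
  increments:
    - {"tx": 0,"ty": 0,"tz": 15,"ax": 0,"ay": 0,"az": 0,"claw": -1}
    - {"tx": 0,"ty": 0,"tz": 35,"ax": 0,"ay": 0,"az": 0,"claw": -1}
    - {"tx": 0,"ty": 0,"tz": 40,"ax": 0,"ay": 0,"az": 0,"claw": -1}
    - {"tx": 5,"ty": 0,"tz": 40,"ax": 0,"ay": 0,"az": 0,"claw": -1}
    - {"tx": 25,"ty": -20,"tz": 0,"ax": 0,"ay": 0,"az": 0,"claw": -1}
    - {"tx": 35,"ty": -25,"tz": 0,"ax": 0,"ay": 0,"az": 0,"claw": -1}
    - {"tx": 35,"ty": -25,"tz": 0,"ax": 0,"ay": 0,"az": 0,"claw": -1}
    - {"tx": 35,"ty": -25,"tz": 0,"ax": 0,"ay": 0,"az": 0,"claw": -1}
    - {"tx": 35,"ty": -25,"tz": 0,"ax": 0,"ay": 0,"az": 0,"claw": -1}
    - {"tx": 35,"ty": -25,"tz": 0,"ax": 0,"ay": 0,"az": 0,"claw": -1}
    - {"tx": 32,"ty": -25,"tz": 0,"ax": 0,"ay": 0,"az": 0,"claw": -1}
    - {"tx": 20,"ty": -21,"tz": 0,"ax": 0,"ay": 0,"az": 0,"claw": -1}

```text
time_s: 5.5
tcp_pos: [0.6874, -0.0986, 0.1749]
eef_rot: [180.0, 0.0, -0.0]
contact_force: [-0.6, 1.3, -0.3]
gripper_width: 0.0215
```

>>> step_arm:
  increments:
    - {"tx": 0,"ty": 0,"tz": -20,"ax": 0,"ay": 0,"az": 0,"claw": -1}
    - {"tx": 0,"ty": 0,"tz": -10,"ax": 0,"ay": 0,"az": 0,"claw": -1}
    - {"tx": 0,"ty": 0,"tz": 0,"ax": 0,"ay": 0,"az": 0,"claw": -1}
    - {"tx": 0,"ty": 0,"tz": 0,"ax": 0,"ay": 0,"az": 0,"claw": -1}

```text
time_s: 5.9
tcp_pos: [0.6855, -0.0964, 0.1459]
eef_rot: [180.0, 0.0, 0.1]
contact_force: [0.4, 0.2, -0.2]
gripper_width: 0.0213
```

```bash
python3 - <<'E'
from h import *
c=cap('wrist','w4'); W=cloud(c); s=r.get_state(); print(s['tcp_pos'],s['contact_force'])
z=s['tcp_pos'][2]; t=s['tcp_pos'][:2]
p=sel(W,t,.05,z-.045,z-.02); print('plate',len(p),np.median(p,axis=0), cv2.minEnclosingCircle((p[:,:2]*1000).astype(np.float32)))
p=sel(W,(.687,-.097),.04,.040,.056); print('rim',len(p),circ(p) if len(p)>10 else '')
E
```

```text
[ 0.68588799 -0.09634223  0.14659573] [ 0.30578222  0.22454007 -0.24500345]
plate 6515 [ 0.702502   -0.09750124  0.11297526] ((684.4190063476562, -97.84192657470703), 37.93896484375)
rim 591 (array([ 0.68884608, -0.09664197]), np.float64(0.0327460280185807))
```

View pics/w4.png

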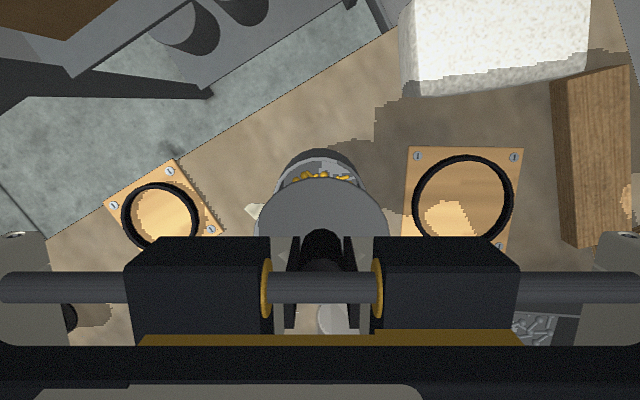

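The lid hangs level over the tub (320,180). It needs +3 mm in x and +1 mm in y, then about 61 mm down.

>>> step_arm:
  increments:
    - {"tx": 3,"ty": 1,"tz": 0,"ax": 0,"ay": 0,"az": 0,"claw": -1}
    - {"tx": 0,"ty": 0,"tz": -20,"ax": 0,"ay": 0,"az": 0,"claw": -1}
    - {"tx": 0,"ty": 0,"tz": -15,"ax": 0,"ay": 0,"az": 0,"claw": -1}
    - {"tx": 0,"ty": 0,"tz": -10,"ax": 0,"ay": 0,"az": 0,"claw": -1}
    - {"tx": 0,"ty": 0,"tz": -5,"ax": 0,"ay": 0,"az": 0,"claw": -1}
    - {"tx": 0,"ty": 0,"tz": -5,"ax": 0,"ay": 0,"az": 0,"claw": -1}
    - {"tx": 0,"ty": 0,"tz": -5,"ax": 0,"ay": 0,"az": 0,"claw": -1}
    - {"tx": 0,"ty": 0,"tz": 0,"ax": 0,"ay": 0,"az": 0,"claw": -1}
    - {"tx": 0,"ty": 0,"tz": 0,"ax": 0,"ay": 0,"az": 0,"claw": -1}

```text
time_s: 6.85
tcp_pos: [0.6889, -0.0959, 0.0858]
eef_rot: [180.0, -0.0, 0.1]
contact_force: [-0.4, -0.6, -0.8]
gripper_width: 0.0214
```

>>> step_arm:
  increments:
    - {"tx": 0,"ty": 0,"tz": -1.5,"ax": 0,"ay": 0,"az": 0,"claw": -1}
    - {"tx": 0,"ty": 0,"tz": 0,"ax": 0,"ay": 0,"az": 0,"claw": -1}
    - {"tx": 0,"ty": 0,"tz": 0,"ax": 0,"ay": 0,"az": 0,"claw": -0.3}
    - {"tx": 0,"ty": 0,"tz": 0,"ax": 0,"ay": 0,"az": 0,"claw": -0.2}
    - {"tx": 0,"ty": 0,"tz": 0,"ax": 0,"ay": 0,"az": 0,"claw": -0.1}
    - {"tx": 0,"ty": 0,"tz": 0,"ax": 0,"ay": 0,"az": 0,"claw": 0}
    - {"tx": 0,"ty": 0,"tz": 20,"ax": 0,"ay": 0,"az": 0,"claw": 0}
    - {"tx": 0,"ty": 0,"tz": 40,"ax": 0,"ay": 0,"az": 0,"claw": 0}
    - {"tx": -20,"ty": 15,"tz": 40,"ax": 0,"ay": 0,"az": 0,"claw": 0}
    - {"tx": -40,"ty": 20,"tz": 20,"ax": 0,"ay": 0,"az": -6,"claw": 0}
    - {"tx": -40,"ty": 20,"tz": 20,"ax": 0,"ay": 0,"az": -6,"claw": 0}
    - {"tx": 0,"ty": 0,"tz": 0,"ax": 0,"ay": 0,"az": -1,"claw": 0}

```text
time_s: 8.05
tcp_pos: [0.5865, -0.0394, 0.2283]
eef_rot: [-179.8, -0.3, -13.1]
contact_force: [0.5, 0.3, 1.3]
gripper_width: 0.0439
```

```bash
python3 - <<'E'
from h import *
c=cap('wrist','w5'); W=cloud(c); s=r.get_state(); print(s['tcp_pos'],s['eef_rot'])
p=sel(W,(.688,-.097),.045,.04,.062); print('plate',len(p),np.median(p,axis=0),p[:,2].std(), cv2.minEnclosingCircle((p[:,:2]*1000).astype(np.float32)))
print(np.linalg.lstsq(np.c_[p[:,:2]-[.688,-.097],np.ones(len(p))],p[:,2],rcond=None)[0])
p=sel(W,(.688,-.097),.02,.08,.11); print('knob',p.mean(0))
p=sel(W,(.5503,.0085),.04,.045,.06); print('bar',rect(p) if len(p)>9 else 0)
E
```

```text
[ 0.58797442 -0.03985034  0.22694063] [-179.87579572   -0.2351177   -12.96483603]
plate 5621 [ 0.6882696  -0.09558971  0.05170646] 0.0009224939564991838 ((687.9873046875, -97.22052001953125), 37.96741485595703)
[-1.12855340e-04 -8.73391746e-05  5.17301564e-02]
knob [ 0.68749505 -0.096612    0.08908612]
bar ((551.3748168945312, 8.480422973632812), (50.14584732055664, 18.851825714111328), 77.05934143066406)
```

The round lid is home: plate top 51.7 mm, level, centred to about 1 mm. Next is the oblong lid, which needs yaw −103°.

>>> step_arm:
  increments:
    - {"tx": 0,"ty": 4,"tz": -5,"ax": 0,"ay": 0,"az": -7.5,"claw": 0}
    - {"tx": -4,"ty": 5,"tz": -10,"ax": 0,"ay": 0,"az": -7.5,"claw": 0}
    - {"tx": -4,"ty": 5,"tz": -10,"ax": 0,"ay": 0,"az": -7.5,"claw": 0}
    - {"tx": -4,"ty": 5,"tz": -10,"ax": 0,"ay": 0,"az": -7.5,"claw": 0}
    - {"tx": -4,"ty": 5,"tz": -10,"ax": 0,"ay": 0,"az": -7.5,"claw": 0}
    - {"tx": -4,"ty": 5,"tz": -10,"ax": 0,"ay": 0,"az": -7.5,"claw": 0}
    - {"tx": -4,"ty": 5,"tz": -10,"ax": 0,"ay": 0,"az": -7.5,"claw": 0}
    - {"tx": -4,"ty": 5,"tz": -10,"ax": 0,"ay": 0,"az": -7.5,"claw": 0}
    - {"tx": -4,"ty": 5,"tz": -10,"ax": 0,"ay": 0,"az": -7.5,"claw": 0}
    - {"tx": -5,"ty": 4,"tz": -10,"ax": 0,"ay": 0,"az": -7.5,"claw": 0}
    - {"tx": 0,"ty": 0,"tz": -10,"ax": 0,"ay": 0,"az": -7.5,"claw": 0}
    - {"tx": 0,"ty": 0,"tz": 0,"ax": 0,"ay": 0,"az": -7.5,"claw": 0}

```text
time_s: 9.3
tcp_pos: [0.5512, 0.0068, 0.1168]
eef_rot: [179.8, -0.1, -103.2]
contact_force: [-0.1, 0.6, 0.5]
gripper_width: 0.0437
```

>>> step_arm:
  increments:
    - {"tx": 0,"ty": 0,"tz": 0,"ax": 0,"ay": 0,"az": 0,"claw": 0}
    - {"tx": 0,"ty": 0,"tz": 0,"ax": 0,"ay": 0,"az": 0,"claw": 0}
    - {"tx": 0,"ty": 0,"tz": 0,"ax": 0,"ay": 0,"az": 0,"claw": 0}

```text
time_s: 9.6
tcp_pos: [0.5521, 0.007, 0.1189]
eef_rot: [-180.0, -0.0, -102.8]
contact_force: [0.9, 0.0, 0.3]
gripper_width: 0.0441
```

>>> step_arm:
  increments:
    - {"tx": -1,"ty": 1.5,"tz": -30,"ax": 0,"ay": 0,"az": 0,"claw": 0}
    - {"tx": 0,"ty": 0,"tz": -25,"ax": 0,"ay": 0,"az": 0,"claw": 0}
    - {"tx": 0,"ty": 0,"tz": -15,"ax": 0,"ay": 0,"az": 0,"claw": 0}
    - {"tx": 0,"ty": 0,"tz": -5,"ax": 0,"ay": 0,"az": 0,"claw": 0}
    - {"tx": 0,"ty": 0,"tz": 0,"ax": 0,"ay": 0,"az": 0,"claw": 0}
    - {"tx": 0,"ty": 0,"tz": 0,"ax": 0,"ay": 0,"az": 0,"claw": -1}
    - {"tx": 0,"ty": 0,"tz": 0,"ax": 0,"ay": 0,"az": 0,"claw": -1}
    - {"tx": 0,"ty": 0,"tz": 0,"ax": 0,"ay": 0,"az": 0,"claw": -1}
    - {"tx": 0,"ty": 0,"tz": 0,"ax": 0,"ay": 0,"az": 0,"claw": -1}
    - {"tx": 0,"ty": 0,"tz": 0,"ax": 0,"ay": 0,"az": 0,"claw": -1}
    - {"tx": 0,"ty": 0,"tz": 0,"ax": 0,"ay": 0,"az": 0,"claw": -1}

```text
time_s: 10.7
tcp_pos: [0.5511, 0.0088, 0.0447]
eef_rot: [-180.0, 0.0, -102.9]
contact_force: [-1.7, 0.9, 5.2]
gripper_width: 0.0192
```

>>> step_arm:
  increments:
    - {"tx": 0,"ty": 0,"tz": 15,"ax": 0,"ay": 0,"az": 0,"claw": -1}
    - {"tx": 0,"ty": 0,"tz": 40,"ax": 0,"ay": 0,"az": 0,"claw": -1}
    - {"tx": 0,"ty": 0,"tz": 45,"ax": 0,"ay": 0,"az": 0,"claw": -1}
    - {"tx": 0,"ty": 0,"tz": 45,"ax": 0,"ay": 0,"az": 0,"claw": -1}
    - {"tx": 2,"ty": -20,"tz": 0,"ax": 0,"ay": 0,"az": 1,"claw": -1}
    - {"tx": 2,"ty": -40,"tz": 0,"ax": 0,"ay": 0,"az": 1,"claw": -1}
    - {"tx": 2,"ty": -40,"tz": 0,"ax": 0,"ay": 0,"az": 1,"claw": -1}
    - {"tx": 2,"ty": -45,"tz": 0,"ax": 0,"ay": 0,"az": 1,"claw": -1}
    - {"tx": 2,"ty": -45,"tz": 0,"ax": 0,"ay": 0,"az": 1,"claw": -1}
    - {"tx": 2,"ty": -45,"tz": 0,"ax": 0,"ay": 0,"az": 1,"claw": -1}
    - {"tx": 0,"ty": -30,"tz": 0,"ax": 0,"ay": 0,"az": 1,"claw": -1}
    - {"tx": 0,"ty": -20,"tz": 0,"ax": 0,"ay": 0,"az": 1.6,"claw": -1}

```text
time_s: 11.9
tcp_pos: [0.5621, -0.2786, 0.1884]
eef_rot: [179.9, 0.0, -94.4]
contact_force: [0.3, 0.6, -1.2]
gripper_width: 0.0199
```

>>> step_arm:
  increments:
    - {"tx": 0,"ty": 0,"tz": -20,"ax": 0,"ay": 0,"az": 0,"claw": -1}
    - {"tx": 0,"ty": 0,"tz": -20,"ax": 0,"ay": 0,"az": 0,"claw": -1}
    - {"tx": 0,"ty": 0,"tz": 0,"ax": 0,"ay": 0,"az": 0,"claw": -1}
    - {"tx": 0,"ty": 0,"tz": 0,"ax": 0,"ay": 0,"az": 0,"claw": -1}
    - {"tx": 0,"ty": 0,"tz": 0,"ax": 0,"ay": 0,"az": 0,"claw": -1}

```text
time_s: 12.4
tcp_pos: [0.5634, -0.2764, 0.1502]
eef_rot: [-179.9, -0.0, -94.3]
contact_force: [0.2, 1.4, -0.8]
gripper_width: 0.0199
```

```bash
python3 - <<'E'
from h import *
c=cap('wrist','w6'); W=cloud(c); s=r.get_state(); print(s['tcp_pos'],s['eef_rot'])
z=s['tcp_pos'][2]; t=s['tcp_pos'][:2]
p=sel(W,t,.07,z-.040,z-.022); print('plate',len(p),np.median(p,axis=0),rect(p))
print(np.linalg.lstsq(np.c_[p[:,:2]-t,np.ones(len(p))],p[:,2],rcond=None)[0])
p=sel(W,(.563,-.276),.07,.040,.052); print('rim',len(p),rect(p) if len(p)>9 else 0)
E
```

```text
[ 0.56354687 -0.2763224   0.15034039] [-1.79894761e+02 -2.33087259e-02 -9.43148555e+01]
plate 12329 [ 0.56069814 -0.309673    0.11913339] ((563.3612670898438, -276.3974609375), (110.05037689208984, 74.17633056640625), 85.59335327148438)
[0.00094318 0.00046682 0.11919202]
rim 498 ((558.7322998046875, -325.1862487792969), (4.81123161315918, 67.87017822265625), 85.95648956298828)
```

View pics/w6.png

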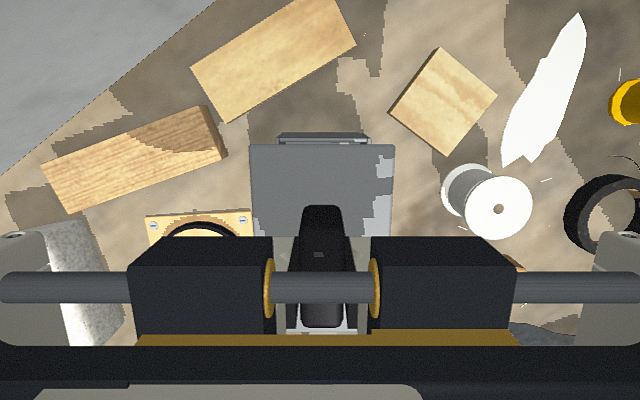

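Lid and tub line up to within 1 mm and 0.5°; the tub's far edge is at (323,137). I'll lower it 67 mm.

>>> step_arm:
  increments:
    - {"tx": -0.5,"ty": 0.5,"tz": -20,"ax": 0,"ay": 0,"az": 0,"claw": -1}
    - {"tx": 0,"ty": 0,"tz": -20,"ax": 0,"ay": 0,"az": 0,"claw": -1}
    - {"tx": 0,"ty": 0,"tz": -10,"ax": 0,"ay": 0,"az": 0,"claw": -1}
    - {"tx": 0,"ty": 0,"tz": -5,"ax": 0,"ay": 0,"az": 0,"claw": -1}
    - {"tx": 0,"ty": 0,"tz": -5,"ax": 0,"ay": 0,"az": 0,"claw": -1}
    - {"tx": 0,"ty": 0,"tz": -4,"ax": 0,"ay": 0,"az": 0,"claw": -1}
    - {"tx": 0,"ty": 0,"tz": -3,"ax": 0,"ay": 0,"az": 0,"claw": -1}
    - {"tx": 0,"ty": 0,"tz": -1,"ax": 0,"ay": 0,"az": 0,"claw": -1}
    - {"tx": 0,"ty": 0,"tz": 0,"ax": 0,"ay": 0,"az": 0,"claw": -1}

```text
time_s: 13.35
tcp_pos: [0.5626, -0.2759, 0.0827]
eef_rot: [-179.9, -0.0, -94.3]
contact_force: [-2.5, 2.7, 8.0]
gripper_width: 0.0199
```

>>> step_arm:
  increments:
    - {"tx": 0,"ty": 0,"tz": 0,"ax": 0,"ay": 0,"az": 0,"claw": -0.3}
    - {"tx": 0,"ty": 0,"tz": 0,"ax": 0,"ay": 0,"az": 0,"claw": -0.2}
    - {"tx": 0,"ty": 0,"tz": 0,"ax": 0,"ay": 0,"az": 0,"claw": -0.1}
    - {"tx": 0,"ty": 0,"tz": 0,"ax": 0,"ay": 0,"az": 0,"claw": 0}
    - {"tx": 0,"ty": 0,"tz": 20,"ax": 0,"ay": 0,"az": 0,"claw": 0}
    - {"tx": 0,"ty": 0,"tz": 40,"ax": 0,"ay": 0,"az": 0,"claw": 0}
    - {"tx": 0,"ty": 20,"tz": 40,"ax": 0,"ay": 0,"az": 1,"claw": 0.5}
    - {"tx": 0,"ty": 40,"tz": 25,"ax": 0,"ay": 0,"az": 1,"claw": 1}
    - {"tx": 0,"ty": 40,"tz": 0,"ax": 0,"ay": 0,"az": 1,"claw": 1}
    - {"tx": 0,"ty": 40,"tz": 0,"ax": 0,"ay": 0,"az": 1,"claw": 1}
    - {"tx": 0,"ty": 13,"tz": 0,"ax": 0,"ay": 0,"az": 0,"claw": 1}
    - {"tx": 0,"ty": 0,"tz": 0,"ax": 0,"ay": 0,"az": 0,"claw": 1}

```text
time_s: 14.55
tcp_pos: [0.5624, -0.1211, 0.2063]
eef_rot: [-180.0, 0.0, -90.2]
contact_force: [-0.1, 0.1, 0.4]
gripper_width: 0.085
```

```bash
python3 - <<'E'
from h import *
c=cap('wrist','w7'); W=cloud(c); s=r.get_state(); print(s['tcp_pos'],s['eef_rot'],s['gripper_width'])
p=sel(W,(.563,-.276),.07,.040,.062); print('plate',len(p),np.median(p,axis=0),rect(p))
print(np.linalg.lstsq(np.c_[p[:,:2]-[.563,-.276],np.ones(len(p))],p[:,2],rcond=None)[0])
p=sel(W,(.562,-.122),.045,.07,.09); print('jar',len(p),cv2.minEnclosingCircle((p[:,:2]*1000).astype(np.float32)))
for n in('w3','w4'):
    p=sel(cloud(pickle.load(open(n+'.pkl','rb'))),(.76,-.25),.09,.03,.4); print('box',len(p), p.min(0) if len(p) else '',p.max(0) if len(p) else '')
E
```

```text
[ 0.56237825 -0.12217552  0.20614638] [-1.79993428e+02 -4.35016003e-03 -9.02507129e+01] 0.08636428326177982
plate 5830 [ 0.56366221 -0.24451109  0.05172055] ((564.5047607421875, -247.75987243652344), (53.586551666259766, 74.2093505859375), 85.66333770751953)
[-0.00025631 -0.00316887  0.05185608]
jar 3698 ((561.7228393554688, -122.31620025634766), 28.07801628112793)
box 0  
box 16150 [ 0.70437414 -0.26896831  0.03021865] [ 0.8197461  -0.16031098  0.21114055]
```

The oblong lid is home too: plate top 51.7 mm, level. Next I'll go down on the jar and check how tall the white box behind its holder is.

>>> step_arm:
  increments:
    - {"tx": -0.5,"ty": 0,"tz": -30,"ax": 0,"ay": 0,"az": 0,"claw": 1}
    - {"tx": 0,"ty": 0,"tz": -40,"ax": 0,"ay": 0,"az": 0,"claw": 1}
    - {"tx": 0,"ty": 0,"tz": -30,"ax": 0,"ay": 0,"az": 0,"claw": 1}
    - {"tx": 0,"ty": 0,"tz": -25,"ax": 0,"ay": 0,"az": 0,"claw": 1}
    - {"tx": 0,"ty": 0,"tz": -18,"ax": 0,"ay": 0,"az": 0,"claw": 1}
    - {"tx": 0,"ty": 0,"tz": -5,"ax": 0,"ay": 0,"az": 0,"claw": 1}
    - {"tx": 0,"ty": 0,"tz": 0,"ax": 0,"ay": 0,"az": 0,"claw": 0.6}
    - {"tx": 0,"ty": 0,"tz": 0,"ax": 0,"ay": 0,"az": 0,"claw": 0.4}
    - {"tx": 0,"ty": 0,"tz": 0,"ax": 0,"ay": 0,"az": 0,"claw": -1}
    - {"tx": 0,"ty": 0,"tz": 0,"ax": 0,"ay": 0,"az": 0,"claw": -1}
    - {"tx": 0,"ty": 0,"tz": 0,"ax": 0,"ay": 0,"az": 0,"claw": -1}
    - {"tx": 0,"ty": 0,"tz": 0,"ax": 0,"ay": 0,"az": 0,"claw": -1}
  newtons: 25

```text
time_s: 15.8
tcp_pos: [0.5622, -0.1228, 0.059]
eef_rot: [-179.9, -0.0, -90.3]
contact_force: [-1.6, 0.2, 6.3]
gripper_width: 0.0585
```

```bash
python3 - <<'E'
from h import *
W=cloud(pickle.load(open('w4.pkl','rb')))
for u,v in((420,20),(500,50),(580,20),(420,90),(570,90),(600,100),(600,200)): print(u,v,W[v,u].round(3))
E
```

```text
420 20 [ 0.808 -0.159  0.051]
500 50 [ 0.791 -0.21   0.053]
580 20 [ 0.808 -0.258  0.052]
420 90 [ 0.767 -0.162  0.051]
570 90 [ 0.768 -0.281  0.022]
600 100 [ 0.761 -0.306  0.021]
600 200 [ 0.683 -0.323  0.021]
```

>>> step_arm:
  increments:
    - {"tx": 0,"ty": 0,"tz": 10,"ax": 0,"ay": 0,"az": 0,"claw": -1}
    - {"tx": 0,"ty": 0,"tz": 25,"ax": 0,"ay": 0,"az": 0,"claw": -1}
    - {"tx": 0,"ty": 0,"tz": 35,"ax": 0,"ay": 0,"az": 0,"claw": -1}
    - {"tx": 0,"ty": 0,"tz": 35,"ax": 0,"ay": 0,"az": 0,"claw": -1}
    - {"tx": 0,"ty": 0,"tz": 20,"ax": 0,"ay": 0,"az": 0,"claw": -1}
    - {"tx": 10,"ty": -8,"tz": 0,"ax": 0,"ay": 0,"az": 0,"claw": -1}
    - {"tx": 20,"ty": -17,"tz": 0,"ax": 0,"ay": 0,"az": 0,"claw": -1}
    - {"tx": 25,"ty": -20,"tz": 0,"ax": 0,"ay": 0,"az": 0,"claw": -1}
    - {"tx": 25,"ty": -20,"tz": 0,"ax": 0,"ay": 0,"az": 0,"claw": -1}
    - {"tx": 20,"ty": -18,"tz": 0,"ax": 0,"ay": 0,"az": 0,"claw": -1}
    - {"tx": 13.5,"ty": -10.5,"tz": 0,"ax": 0,"ay": 0,"az": 0,"claw": -1}
    - {"tx": 0,"ty": 0,"tz": 0,"ax": 0,"ay": 0,"az": 0,"claw": -1}

```text
time_s: 17.0
tcp_pos: [0.676, -0.218, 0.1806]
eef_rot: [179.9, 0.0, -90.4]
contact_force: [-0.9, -1.2, -1.4]
gripper_width: 0.0588
```

>>> step_arm:
  increments:
    - {"tx": 0,"ty": 0,"tz": -25,"ax": 0,"ay": 0,"az": 0,"claw": -1}
    - {"tx": 0,"ty": 0,"tz": -30,"ax": 0,"ay": 0,"az": 0,"claw": -1}
    - {"tx": 0,"ty": 0,"tz": -20,"ax": 0,"ay": 0,"az": 0,"claw": -1}
    - {"tx": 0,"ty": 0,"tz": -15,"ax": 0,"ay": 0,"az": 0,"claw": -1}
    - {"tx": 0,"ty": 0,"tz": -5,"ax": 0,"ay": 0,"az": 0,"claw": -1}
    - {"tx": 0,"ty": 0,"tz": 0,"ax": 0,"ay": 0,"az": 0,"claw": -1}
    - {"tx": 0,"ty": 0,"tz": 0,"ax": 0,"ay": 0,"az": 0,"claw": -1}

```text
time_s: 17.7
tcp_pos: [0.676, -0.2165, 0.0891]
eef_rot: [-179.9, -0.0, -90.3]
contact_force: [-0.0, -0.1, -0.3]
gripper_width: 0.0587
```

```bash
python3 - <<'E'
from h import *
c=cap('wrist','w8'); W=cloud(c); s=r.get_state(); print(s['tcp_pos'],s['eef_rot'],s['gripper_width'])
p=sel(W,(.6755,-.2164),.045,.105,.14); print('cap',len(p),p.mean(0),cv2.minEnclosingCircle((p[:,:2]*1000).astype(np.float32)))
p=sel(W,(.6755,-.2164),.048,.009,.02);p=p[np.hypot(*(p[:,:2]-[.6755,-.2164]).T)>.033]; print('ring',len(p),circ(p) if len(p)>9 else '')
E
```

```text
[ 0.67608082 -0.21646057  0.08940508] [-1.79886135e+02 -2.00829579e-02 -9.03336485e+01] 0.05866832571243719
cap 10684 [ 0.67616771 -0.22164365  0.11419256] ((675.37158203125, -228.2257537841797), 43.290000915527344)
ring 1485 (array([ 0.67584233, -0.21742951]), np.float64(0.03941673199141819))
```

View pics/w8.png

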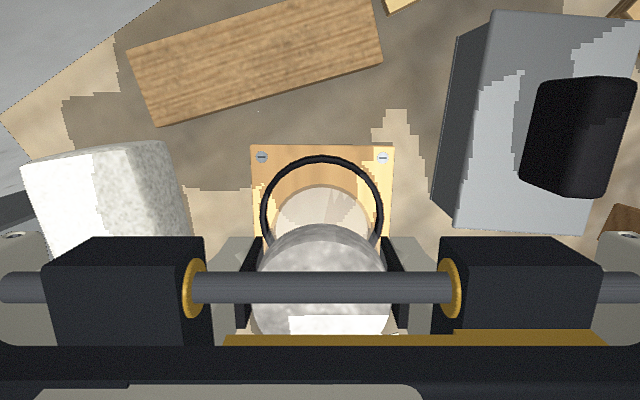

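The jar is upright and centred over the ring (322,200). I'll lower it 26 mm.

>>> step_arm:
  increments:
    - {"tx": 0,"ty": -0.5,"tz": -8,"ax": 0,"ay": 0,"az": 0,"claw": -1}
    - {"tx": 0,"ty": 0,"tz": -8,"ax": 0,"ay": 0,"az": 0,"claw": -1}
    - {"tx": 0,"ty": 0,"tz": -5,"ax": 0,"ay": 0,"az": 0,"claw": -1}
    - {"tx": 0,"ty": 0,"tz": -4,"ax": 0,"ay": 0,"az": 0,"claw": -1}
    - {"tx": 0,"ty": 0,"tz": -1.5,"ax": 0,"ay": 0,"az": 0,"claw": -1}
    - {"tx": 0,"ty": 0,"tz": 0,"ax": 0,"ay": 0,"az": 0,"claw": -1}
    - {"tx": 0,"ty": 0,"tz": 0,"ax": 0,"ay": 0,"az": 0,"claw": -1}

```text
time_s: 18.45
tcp_pos: [0.6748, -0.2169, 0.063]
eef_rot: [180.0, -0.0, -90.3]
contact_force: [-5.3, 1.4, 10.3]
gripper_width: 0.0588
```

>>> step_arm:
  increments:
    - {"tx": 0,"ty": 0,"tz": 0,"ax": 0,"ay": 0,"az": 0,"claw": 0.45}
    - {"tx": 0,"ty": 0,"tz": 0,"ax": 0,"ay": 0,"az": 0,"claw": 0.6}
    - {"tx": 0,"ty": 0,"tz": 0,"ax": 0,"ay": 0,"az": 0,"claw": 0.8}
    - {"tx": 0,"ty": 0,"tz": 0,"ax": 0,"ay": 0,"az": 0,"claw": 0.8}
    - {"tx": 0,"ty": 0,"tz": 0,"ax": 0,"ay": 0,"az": 0,"claw": 0.8}
    - {"tx": 0,"ty": 0,"tz": 15,"ax": 0,"ay": 0,"az": 0,"claw": 0.8}
    - {"tx": 0,"ty": 0,"tz": 35,"ax": 0,"ay": 0,"az": 0,"claw": 0.8}
    - {"tx": 0,"ty": 0,"tz": 40,"ax": 0,"ay": 0,"az": 0,"claw": 0.8}
    - {"tx": 0,"ty": 0,"tz": 40,"ax": 0,"ay": 0,"az": 0,"claw": 0.8}
    - {"tx": -10,"ty": 20,"tz": 10,"ax": 0,"ay": 0,"az": 5,"claw": 0.8}
    - {"tx": -10,"ty": 40,"tz": 0,"ax": 0,"ay": 0,"az": 5,"claw": 0.8}
    - {"tx": -10,"ty": 40,"tz": 0,"ax": 0,"ay": 0,"az": 5,"claw": 0.8}

```text
time_s: 19.65
tcp_pos: [0.6452, -0.1164, 0.2035]
eef_rot: [-179.9, -0.0, -75.2]
contact_force: [0.1, 0.6, -1.3]
gripper_width: 0.0785
```

```bash
python3 - <<'E'
from h import *
c=cap('wrist','w9'); W=cloud(c); s=r.get_state(); print(s['tcp_pos'],s['eef_rot'],s['gripper_width'])
p=sel(W,(.6755,-.2164),.045,.07,.14); print('cap',len(p),p.mean(0),cv2.minEnclosingCircle((p[:,:2]*1000).astype(np.float32)))
E
```

```text
[ 0.64392242 -0.11123285  0.20352658] [-1.79858068e+02  6.73409967e-02 -7.47704008e+01] 0.07897770612860072
cap 5232 [ 0.67466098 -0.21666645  0.08565319] ((674.5967407226562, -216.26031494140625), 28.048751831054688)
```

The jar stands in its holder: cap at 85.7 mm, centred. Next is the black spool.

>>> step_arm:
  increments:
    - {"tx": -10,"ty": 30,"tz": 0,"ax": 0,"ay": 0,"az": 7.5,"claw": 0.6}
    - {"tx": -10,"ty": 35,"tz": 0,"ax": 0,"ay": 0,"az": 7.5,"claw": 0.6}
    - {"tx": -10,"ty": 35,"tz": 0,"ax": 0,"ay": 0,"az": 7.5,"claw": 0.6}
    - {"tx": -10,"ty": 35,"tz": 0,"ax": 0,"ay": 0,"az": 7.5,"claw": 0.6}
    - {"tx": -10,"ty": 35,"tz": 0,"ax": 0,"ay": 0,"az": 7.5,"claw": 0.6}
    - {"tx": -10,"ty": 35,"tz": 0,"ax": 0,"ay": 0,"az": 7.5,"claw": 0.6}
    - {"tx": -13,"ty": 35,"tz": 0,"ax": 0,"ay": 0,"az": 7.5,"claw": 0.6}
    - {"tx": -10,"ty": 29,"tz": 0,"ax": 0,"ay": 0,"az": 7.5,"claw": 0.6}
    - {"tx": 0,"ty": 0,"tz": -40,"ax": 0,"ay": 0,"az": 0,"claw": 0.6}
    - {"tx": 0,"ty": 0,"tz": -30,"ax": 0,"ay": 0,"az": 0,"claw": 0.6}
    - {"tx": 0,"ty": 0,"tz": 0,"ax": 0,"ay": 0,"az": 0,"claw": 0.6}
    - {"tx": 0,"ty": 0,"tz": 0,"ax": 0,"ay": 0,"az": 0,"claw": 0.6}

```text
time_s: 20.9
tcp_pos: [0.5628, 0.1521, 0.1327]
eef_rot: [180.0, -0.0, -15.3]
contact_force: [0.4, 0.1, 1.5]
gripper_width: 0.0698
```

```bash
python3 - <<'E'
from h import *
c=cap('wrist','w10'); W=cloud(c); s=r.get_state(); print(s['tcp_pos'],s['eef_rot'],s['gripper_width'])
p=sel(W,(.561,.158),.03,.044,.06); print('spool',len(p),p.mean(0),cv2.minEnclosingCircle((p[:,:2]*1000).astype(np.float32)))
E
```

```text
[0.56340449 0.15239431 0.1335342 ] [-1.79940900e+02 -1.07523504e-01 -1.53338707e+01] 0.07004274797852753
spool 2696 [0.56137528 0.15855939 0.04966197] ((560.6344604492188, 158.8186798095703), 21.174314498901367)
```

View pics/w10.png

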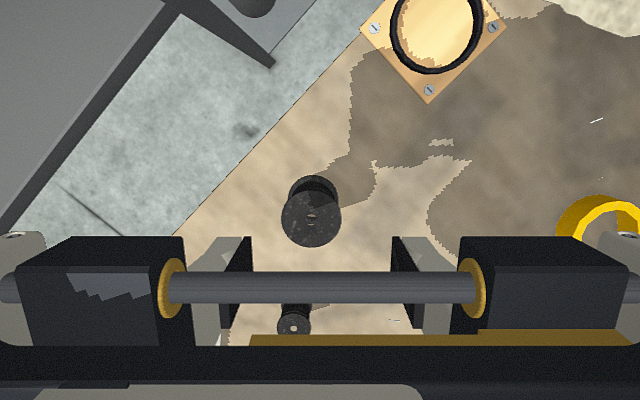

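The large spool (310,215) is centred ahead of the jaws, with the small one at (293,325). I'll shift −2.5/+6 mm and go down 86 mm to the top flange.

>>> step_arm:
  increments:
    - {"tx": -2.5,"ty": 6,"tz": 0,"ax": 0,"ay": 0,"az": 0,"claw": 0.6}
    - {"tx": 0,"ty": 0,"tz": -35,"ax": 0,"ay": 0,"az": 0,"claw": 0.6}
    - {"tx": 0,"ty": 0,"tz": -30,"ax": 0,"ay": 0,"az": 0,"claw": 0.6}
    - {"tx": 0,"ty": 0,"tz": -15,"ax": 0,"ay": 0,"az": 0,"claw": 0.6}
    - {"tx": 0,"ty": 0,"tz": -6,"ax": 0,"ay": 0,"az": 0,"claw": 0.6}
    - {"tx": 0,"ty": 0,"tz": 0,"ax": 0,"ay": 0,"az": 0,"claw": 0.3}
    - {"tx": 0,"ty": 0,"tz": 0,"ax": 0,"ay": 0,"az": 0,"claw": 0.1}
    - {"tx": 0,"ty": 0,"tz": 0,"ax": 0,"ay": 0,"az": 0,"claw": -1}
    - {"tx": 0,"ty": 0,"tz": 0,"ax": 0,"ay": 0,"az": 0,"claw": -1}
    - {"tx": 0,"ty": 0,"tz": 0,"ax": 0,"ay": 0,"az": 0,"claw": -1}
    - {"tx": 0,"ty": 0,"tz": 0,"ax": 0,"ay": 0,"az": 0,"claw": -1}
  newtons: 15

```text
time_s: 22.05
tcp_pos: [0.5606, 0.1587, 0.0464]
eef_rot: [-179.9, -0.1, -15.3]
contact_force: [1.0, 1.6, 4.8]
gripper_width: 0.039
```

>>> step_arm:
  increments:
    - {"tx": 0,"ty": 0,"tz": 10,"ax": 0,"ay": 0,"az": 0,"claw": -1}
    - {"tx": 0,"ty": 0,"tz": 20,"ax": 0,"ay": 0,"az": 0,"claw": -1}
    - {"tx": 0,"ty": 0,"tz": 20,"ax": 0,"ay": 0,"az": 0,"claw": -1}
    - {"tx": 10,"ty": -15,"tz": 10,"ax": 0,"ay": 0,"az": 0,"claw": -1}
    - {"tx": 20,"ty": -22,"tz": 0,"ax": 0,"ay": 0,"az": 0,"claw": -1}
    - {"tx": 20,"ty": -25,"tz": 0,"ax": 0,"ay": 0,"az": 0,"claw": -1}
    - {"tx": 20,"ty": -25,"tz": 0,"ax": 0,"ay": 0,"az": 0,"claw": -1}
    - {"tx": 20,"ty": -22,"tz": 0,"ax": 0,"ay": 0,"az": 0,"claw": -1}
    - {"tx": 11.5,"ty": -10,"tz": 0,"ax": 0,"ay": 0,"az": 0,"claw": -1}
    - {"tx": 0,"ty": 0,"tz": 0,"ax": 0,"ay": 0,"az": 0,"claw": -1}
    - {"tx": 0,"ty": 0,"tz": 0,"ax": 0,"ay": 0,"az": 0,"claw": -1}

```text
time_s: 23.15
tcp_pos: [0.6608, 0.0391, 0.1054]
eef_rot: [180.0, 0.0, -15.4]
contact_force: [-0.0, 0.2, -0.4]
gripper_width: 0.0393
```

```bash
python3 - <<'E'
from h import *
c=cap('wrist','w11'); W=cloud(c); s=r.get_state(); print(s['tcp_pos'],s['eef_rot'],s['gripper_width'],s['contact_force'])
q=np.array([.6621,.0395]); z=s['tcp_pos'][2]
p=sel(W,s['tcp_pos'][:2],.024,z-.002,z+.007); print('spool top',len(p),p.mean(0),cv2.minEnclosingCircle((p[:,:2]*1000).astype(np.float32)),np.linalg.lstsq(np.c_[p[:,:2]-q,np.ones(len(p))],p[:,2],rcond=None)[0])
p=sel(W,q,.036,.009,.02);p=p[np.hypot(*(p[:,:2]-q).T)>.024]; print('ring',len(p),circ(p) if len(p)>9 else '')
E
```

```text
[0.66056986 0.03956227 0.10548814] [ 1.79986720e+02  4.32301944e-02 -1.53439045e+01] 0.039043814071720216 [-0.69469661  0.04470772 -0.24230616]
spool top 3856 [0.66612833 0.03638775 0.10905846] ((661.7888793945312, 39.32820510864258), 23.605504989624023) [1.53828100e-06 2.71035298e-02 1.09142806e-01]
ring 1057 (array([0.66306506, 0.04020805]), np.float64(0.029569340934040497))
```

View pics/w11.png

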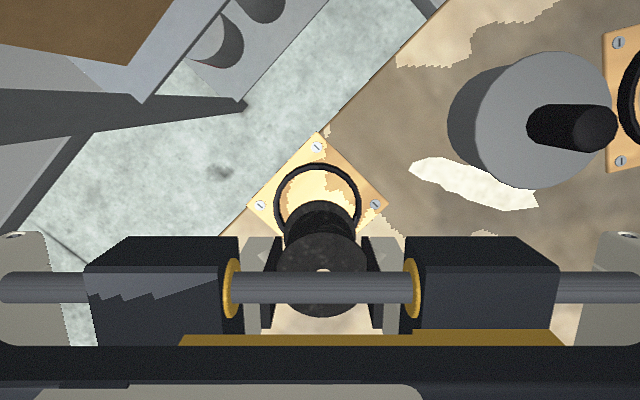

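The spool is held upright over the ring (317,200). I'll shift +2 mm in x and lower it 55 mm.

>>> step_arm:
  increments:
    - {"tx": 2,"ty": 0.5,"tz": -10,"ax": 0,"ay": 0,"az": 0,"claw": -1}
    - {"tx": 0,"ty": 0,"tz": -15,"ax": 0,"ay": 0,"az": 0,"claw": -1}
    - {"tx": 0,"ty": 0,"tz": -10,"ax": 0,"ay": 0,"az": 0,"claw": -1}
    - {"tx": 0,"ty": 0,"tz": -8,"ax": 0,"ay": 0,"az": 0,"claw": -1}
    - {"tx": 0,"ty": 0,"tz": -6,"ax": 0,"ay": 0,"az": 0,"claw": -1}
    - {"tx": 0,"ty": 0,"tz": -4,"ax": 0,"ay": 0,"az": 0,"claw": -1}
    - {"tx": 0,"ty": 0,"tz": -1.5,"ax": 0,"ay": 0,"az": 0,"claw": -1}
    - {"tx": 0,"ty": 0,"tz": 0,"ax": 0,"ay": 0,"az": 0,"claw": -1}
    - {"tx": 0,"ty": 0,"tz": 0,"ax": 0,"ay": 0,"az": 0,"claw": -1}

```text
time_s: 24.1
tcp_pos: [0.6636, 0.0397, 0.0515]
eef_rot: [-180.0, -0.0, -15.4]
contact_force: [-0.5, 0.3, -0.1]
gripper_width: 0.0391
```

>>> step_arm:
  increments:
    - {"tx": 0,"ty": 0,"tz": -1.5,"ax": 0,"ay": 0,"az": 0,"claw": -1}
    - {"tx": 0,"ty": 0,"tz": 0,"ax": 0,"ay": 0,"az": 0,"claw": -1}
    - {"tx": 0,"ty": 0,"tz": 0,"ax": 0,"ay": 0,"az": 0,"claw": 0}
    - {"tx": 0,"ty": 0,"tz": 0,"ax": 0,"ay": 0,"az": 0,"claw": 0.2}
    - {"tx": 0,"ty": 0,"tz": 0,"ax": 0,"ay": 0,"az": 0,"claw": 0.4}
    - {"tx": 0,"ty": 0,"tz": 0,"ax": 0,"ay": 0,"az": 0,"claw": 0.6}
    - {"tx": 0,"ty": 0,"tz": 0,"ax": 0,"ay": 0,"az": 0,"claw": 0.6}
    - {"tx": 0,"ty": 0,"tz": 15,"ax": 0,"ay": 0,"az": 0,"claw": 0.6}
    - {"tx": 0,"ty": 0,"tz": 30,"ax": 0,"ay": 0,"az": 0,"claw": 0.6}
    - {"tx": 0,"ty": 0,"tz": 40,"ax": 0,"ay": 0,"az": 0,"claw": 0.6}
    - {"tx": -30,"ty": -15,"tz": 40,"ax": 0,"ay": 0,"az": 0,"claw": 0.6}
    - {"tx": -40,"ty": -20,"tz": 20,"ax": 0,"ay": 0,"az": 3,"claw": 0.6}

```text
time_s: 25.3
tcp_pos: [0.5964, 0.0056, 0.197]
eef_rot: [-179.9, -0.3, -12.3]
contact_force: [-0.6, 0.3, 0.1]
gripper_width: 0.0702
```

>>> step_arm:
  increments:
    - {"tx": -40,"ty": -20,"tz": 30,"ax": 0,"ay": 0,"az": 6,"claw": 0.6}
    - {"tx": -40,"ty": -30,"tz": 30,"ax": 0,"ay": 0,"az": 6,"claw": 0.6}
    - {"tx": 0,"ty": -30,"tz": 20,"ax": 0,"ay": 0,"az": 0,"claw": 0.6}
    - {"tx": 0,"ty": 0,"tz": 0,"ax": 0,"ay": 0,"az": 0,"claw": 0.6}
    - {"tx": 0,"ty": 0,"tz": 0,"ax": 0,"ay": 0,"az": 0,"claw": 0.6}

```text
time_s: 25.8
tcp_pos: [0.5231, -0.0694, 0.2679]
eef_rot: [-180.0, -0.1, -0.4]
contact_force: [0.1, 0.4, 0.1]
gripper_width: 0.0702
```

```bash
python3 - <<'E'
from h import *
c=cap('wrist','w12'); W=cloud(c); s=r.get_state(); print(s['tcp_pos'],s['time_s'])
for n,a in dict(spool=((.663,.04),.035,.045,.065),jar=((.6755,-.2164),.04,.075,.1),rplate=((.688,-.097),.045,.045,.06),white=((.438,-.263),.035,.045,.07)).items():
    p=sel(W,*a); print(n,len(p),p.mean(0).round(4) if len(p) else '',cv2.minEnclosingCircle((p[:,:2]*1000).astype(np.float32)) if len(p) else '')
p=sel(W,(.563,-.276),.075,.045,.06); print('oplate',np.median(p,axis=0),rect(p))
E
```

```text
[ 0.52291144 -0.06897475  0.26687195] 25.85
spool 1660 [0.664  0.0391 0.0536] ((663.75390625, 39.44883728027344), 21.322980880737305)
jar 2427 [ 0.6647 -0.2137  0.0852] ((673.5081176757812, -215.74473571777344), 28.017606735229492)
rplate 2651 [ 0.6715 -0.097   0.0518] ((685.289306640625, -97.01863098144531), 37.777687072753906)
white 167 [ 0.456  -0.2666  0.0543] ((453.42608642578125, -267.1833801269531), 16.18683624267578)
oplate [ 0.57048519 -0.2680553   0.05179689] ((562.5859375, -276.1065673828125), (110.68189239501953, 73.97209930419922), 85.57952880859375)
```

View pics/w12.png

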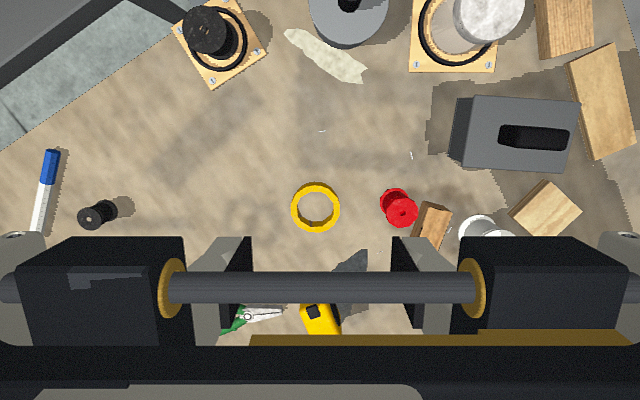

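All four items are in place. The spool stands in its ring at (208,30) and the jar in its ring at (485,20). Both lids are seated, at (348,10) and (517,133), and the white spool is untouched at (485,228). I'm handing the job in.

```bash
python3 - <<'E'
from h import *
print(r.close_job())
E
```

```text
the job is handed in; nothing more can be done
None
```

The job is done and handed in at about 26 s of robot time. In the order asked, I closed the round tub, closed the oblong tub, stood the jar of tacks in the large holder and stood the larger black spool in the small one.

Last checks, from the wrist camera:

| Item | Measured | Expected if seated | Position |
|---|---|---|---|
| Round lid, plate top | 51.8 mm | 52 mm | level, about 1 mm off centre |
| Oblong lid, plate top | 51.8 mm | 52 mm | within about 1 mm and 0.5° of the tub |
| Jar, cap top | 85.2 mm | 86 mm | upright, about 2 mm off the ring's centre |
| Black spool, top | 53.6 mm | 54 mm | upright, about 1 mm off the ring's centre |

- **White spool:** it was only partly in view at the end. Its top height (54 mm) matches the first reading, and nothing touched it.
- **Black spool grip:** the gripper read 39 mm on the 42 mm top flange, a little less than expected. The spool was lifted and set down upright without slipping.
- **Forces:** the highest reading I saw was about 12 N, when the jar was set down.

No check failed, and the handing-in gave no verdict.

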